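Close the opened phone and clamp it

ROBOT

A 6-joint arm with a two-finger parallel gripper is mounted at the origin on the work surface. World frame = base frame: x ahead of the robot, y to its left, z up, the work surface at z = 0. Lengths are in mm, angles in rad, forces in N, time in s.
With the tool pointing down it reaches from about 325 to 775 mm from the base axis. Payload 5.5 kg.
Tool frame: the origin (TCP) lies midway between the tips of the shut fingers; the grasp point (between the pads) lies 19 mm behind it; z points along the fingers, y is the line along which they close (so a half turn about z gives the same grasp; the last joint's range is limited). The gripper opens to 85 mm and grips with 20 to 120 N. Pads are 22 mm wide; open, the fingers measure 114 mm over their backs; the gripper's body (76 mm by 85 mm) begins 54 mm behind the grasp point. The pads swing forward as they close: fully open they stand 13 mm farther back than shut.
Start: joints at [1.156, 0.091, 1.231, -0, 1.82, -0.057], TCP at [210.134, 562.014, 231.275] pointing down, gripper open.
Joint ranges: [-2.87, 2.87], [-0.86, 2.18], [0.17, 2.46], [-1.51, 4.65], [0.06, 2.69], [-2.65, 2.65]. Speed limits (rad/s): [2.57, 2.57, 3.01, 3.14, 3.14, 3.14].

INTERFACE

Orientations are given as a unit quaternion [w, x, y, z].
In Python, from plant import reach, movel, move_j, let_go, close, pause, solve_ik, capture, camera_info, PlanningError, job_done, read_t, read_q, read_qvel, read_tau, read_ee_pos, read_tool_rot, read_contact_force, read_wrist_torque, read_finger_gap, read_grip_force gives the robot as it stands. Calls block until the motion is done:
- reach(position, orientation): joint-space move of the TCP to a pose.
- movel(position, v=150, ori=None, force_limit=None): straight line of the TCP; ori=None keeps the orientation; v is the mean speed in mm/s. With force_limit (N) it stops when the force on the tool has changed by that much, and returns True; else False.
- move_j(angles): joint-space move.
- let_go() and close(): open the fingers fully, or close them until they stop; the grip force is fixed at half the most.
- pause(seconds).
- solve_ik(position, orientation): joint angles nearest the present ones, or None.
- capture(name): name is "scene" or "side" or "wrist"; returns the picture (480x640x3 uint8, red, green, blue); there is no depth.
- camera_info(name): a dict with "fx", "fy", "cx", "cy" (pixels), "origin" and "orientation" of the camera in the world; the wrist camera has in their place "mount" (4x4, takes a point from camera to tool coordinates, whose origin is the TCP and whose axes are the flange's). Camera axes: x right, y up, looking along -z (the intrinsics and any distortion apply to the point x, -y, -z); pixel columns grow to the right and rows downward; lengths in mm; the calibration is good to about 2 mm. A picture is of the moment at which its call begins: read the wrist's pose just before it. camera_info takes no time and is no camera call.
A pose or a line that the arm cannot do raises PlanningError and nothing moves.
- job_done(): hands the job in; it is judged then, once.
Readings, each from a call of its own:
- read_t(): time.
- read_q(): joint angles.
- read_qvel(): joint speeds.
- read_tau(): joint torques, N m.
- read_ee_pos(): TCP position.
- read_tool_rot(): TCP orientation.
- read_contact_force(): force on the tool from outside, world axes, zero at the start.
- read_wrist_torque(): the same for the moment, N m.
- read_finger_gap(): finger opening in mm.
- read_grip_force(): force on a finger pad.
Only numpy, scipy, OpenCV 4.12 (cv2) and the standard library are available. Lean on these libraries where they do the work, as an engineer would, in place of code of your own. Each camera call takes 0.05 s, during which the arm holds its last target. There are 200 camera calls.

TASK

The phone in the blue repair jig stands open like a book. Without gripping or lifting anything, push the display over with your fingertips and press it down until it is fully closed on the phone, then push the red clamp over and down until it lies fully home on the glass. Do not touch the inner face of the display, do not press hard on the glass, leave the other things on the mat where they are, and finish clear of everything.

Things in the scene. Friction and masses are not known exactly. Their poses are not given: they have to be found in the camera images.
- jig: Blue jig fixed to the bench, base 190 (its x) x 124 (its y, from y -65 to +59) x 20 mm high, with a black phone body 160 (x) x 78 (y) mm lying on it, top of phone 30.5 mm above the bench. Origin: bench level, under the centre of the phone; z up. The display is hinged along the phone's +y long side, the red clamp stands on the -y side at x = +45 mm.
- display (a joint): Hinge of the phone's display, rad: 0 = fully closed, flat on the phone; 1.57 = upright; larger = leaning outward over the jig's +y side; stop at 2.5. A stiff friction hinge (0.08 N m): the display stays at whatever angle it is left, also slightly open, so it must be pressed to close.
- display_hinge (a point): Middle of the display's hinge line: 42 mm to +y of the jig's origin, 31 mm above the bench. The hinge line runs along the jig's x.
- display_edge (a point): Middle of the display's free long edge, 81 mm from the hinge line (and 3.5 mm off its plane). When closed it is at jig y -39 mm, 34.5 mm above the bench. It can catch on the rubbery fingers if it has to slide along them: follow its arc, and press down on the face well inside the edge.
- display_face (a point): Middle of the outer face of the display. The display is a white-rimmed panel with a black glass face, 160 x 78 x 3.5 mm. The point lies 42 mm from the hinge; x along the hinge, y from the free edge to the hinge, z out of the black outer face (up when closed, when the face is 36 mm above the bench). A push of 1 to 3 N on the outer face or the free edge turns it. It cracks at 45 N.
- display_inside (a point): Middle of the copper-coloured inner face of the display, 136 x 54 x 1.5 mm, fixed to the inner side of the glass and 12 mm inside its rim. Faces the phone when closed, and the jig's -y side when upright. Must not be touched by the fingers.
- clamp (a joint): Hinge of the red clamp arm, rad: 0 = fully home, lying over the phone; 1.57 = upright; larger = leaning outward over the jig's -y side; stop at 2.2. A friction hinge (0.04 N m): stays where it is left.
- clamp_pivot (a point): Pivot of the clamp: jig x +45, y -53 mm, 40 mm above the bench. Its axis runs along the jig's x.
- clamp_tip (a point): Middle of the end of the clamp arm, 45 mm from the pivot. The arm is 12 mm wide and 6 mm thick, with a paddle 30 mm wide (jig x) on its last 16 mm and a small rubber foot beneath. Home, the arm reaches from the pivot to jig y -8 mm, its top 46 mm above the bench.
- screwdriver: Loose screwdriver 150 mm long lying beyond the jig's clamp side, origin under its middle. Leave alone.
- bottle: Loose white bottle with blue cap, 48 mm diameter, 130 mm high, near the jig's +x end, origin at the centre of its underside. Leave alone.
- jar: Loose amber jar with steel lid, 52 mm diameter, 50 mm high, near the jig's +x end, origin at the centre of its underside. Leave alone.
- battery: Loose flat black battery with a yellow patch, 50 x 80 x 10 mm, near the jig's -x end, origin at the centre of its underside. Leave alone.

How it is judged (in metres and radians):
On the way, in this order (a step that is already met when the one before it is completed fails the run):
1. the display is pressed fully closed while the clamp is still up (value of joint display below 0.05 rad and value of joint clamp above 0.9 rad), for 0.2 s.
2. the clamp is pushed over and down onto the closed display (value of joint clamp below 0.08 rad and value of joint display below 0.05 rad), for 0.2 s.
At the end, for the whole second after the job is handed in: The display is closed to within 0.05 rad and the clamp is home to within 0.08 rad; the screwdriver, bottle, jar and battery are within 20 mm of where they started (all of step 2 and distance of each of screwdriver, bottle, jar, battery from where it was at the start of the episode below 0.02 m); the robot touches nothing.
It fails at once if the fingers touch the inner face of the display (as in pinching it) (contact force between the fingers and display_c1 above 0.3 N).
It fails at once if the glass is pressed with more than 45 N (contact force between any of the arm, the fingers and display_c0 above 45 N).
It fails at once if a bystander is moved by more than 20 mm, lifted or carried (distance of any of screwdriver, bottle, jar, battery from where it was at the start of the episode above 0.02 m).
It also fails if it takes over 64 s, if anything falls off the work surface, if the arm or the gripper's body presses on something with over 40 N, if the wrist force passes 120 N, or if a joint passes its speed limit or range.

## Working session

There is one attempt and no reset: what is moved stays moved. The work goes in short steps, each a Python script; the robot and the scene stay as the last script left them, time stands still between calls to the robot, and variables do not carry over. Pictures are saved under pics/ and viewed, at most 10 in all, crops included, and the job is handed in when it is done.

```bash
mkdir -p pics; python3 - <<'E'
from plant import *
import cv2
for n in("scene","side","wrist"):
    im=capture(n); cv2.imwrite(f"pics/{n}0.png",im[:,:,::-1]); print(n,camera_info(n))
print(read_tool_rot(),read_t(),read_finger_gap())
E
```

```text
scene {'fx': 482.37709614004626, 'fy': 482.37709614004626, 'cx': 327.496418869723, 'cy': 236.75853239395695, 'origin': array([1089.98150289, -362.66087623,  696.37580359]), 'orientation': array([0.8304677 , 0.3163064 , 0.16156462, 0.42915095])}
side {'fx': 473.67156726233287, 'fy': 473.67156726233287, 'cx': 319.56531768456654, 'cy': 242.76286457473597, 'origin': array([ 229.60986137, -376.59754465,  675.50546073]), 'orientation': array([ 0.8693159 ,  0.32257414, -0.13214895, -0.35038899])}
wrist {'fx': 356.25848863371294, 'fy': 356.25848863371294, 'cx': 317.34565639147644, 'cy': 243.21479059751852, 'mount': array([[ 4.67765804e-04,  9.65201624e-01,  2.61506417e-01,
         6.67309220e+01],
       [ 9.99999871e-01, -3.99498476e-04, -3.14214718e-04,
        -5.98570968e-01],
       [-1.98809141e-04,  2.61506530e-01, -9.65201686e-01,
        -1.43166113e+02],
       [ 0.00000000e+00,  0.00000000e+00,  0.00000000e+00,
         1.00000000e+00]])}
[-1.75670326e-04  1.77968516e-01  9.84035879e-01 -7.51595794e-04] 0.15 85.52065549755534
```

View pics/scene0.png

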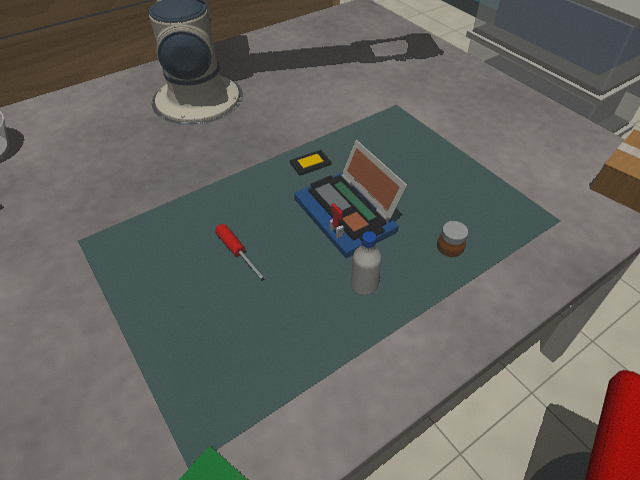

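View pics/side0.png

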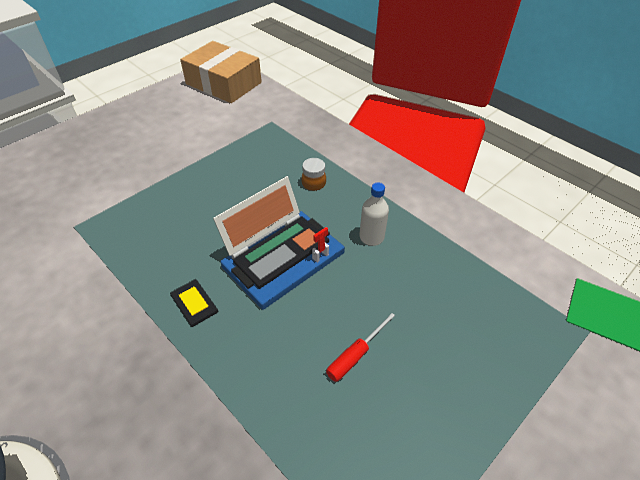

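The scene view shows the jig's front-left, front-right and right-rear corners near (295,195), (347,250) and (397,227). The side view shows them near (222,265), (262,303) and (344,247). The display leans a little outward and the clamp is up. I'll zoom in and cast rays.

```bash
cat >h.py <<'E'
import numpy as np
from plant import *
from scipy.spatial.transform import Rotation as R
def rot(q): return R.from_quat([q[1],q[2],q[3],q[0]]).as_matrix()
def quat(M): q=R.from_matrix(M).as_quat(); return [q[3],q[0],q[1],q[2]]
def ray(n,u,v):
    c=camera_info(n); d=rot(c["orientation"])@np.array([(u-c["cx"])/c["fx"],-(v-c["cy"])/c["fy"],-1]); return np.array(c["origin"]),d/np.linalg.norm(d)
def cast(n,u,v,z):
    o,d=ray(n,u,v); return o+d*(z-o[2])/d[2]
def tri(a,b):
    (o,d),(p,e)=ray("scene",*a),ray("side",*b)
    s=np.linalg.lstsq(np.c_[d,-e],p-o,rcond=None)[0]; x,y=o+s[0]*d,p+s[1]*e
    return (x+y)/2,np.linalg.norm(x-y)
E
python3 - <<'E'
from h import *
import cv2
a=cv2.imread("pics/scene0.png")[135:265,285:415]; b=cv2.imread("pics/side0.png")[170:310,210:350]
o=np.hstack([cv2.resize(a,(400,400),interpolation=2),cv2.resize(b,(400,400),interpolation=2)]); cv2.imwrite("pics/crop.png",o)
for n,l in(("scene",[(295,195),(347,250),(397,227)]),("side",[(222,265),(262,303),(344,247)])):
    for p in l: print(n,cast(n,*p,20).round())
E
```

```text
scene [471.  -1.  20.]
scene [649.  -2.  20.]
scene [658. 110.  20.]
side [465. 110.  20.]
side [465.   0.  20.]
side [649.  -9.  20.]
```

View pics/crop.png

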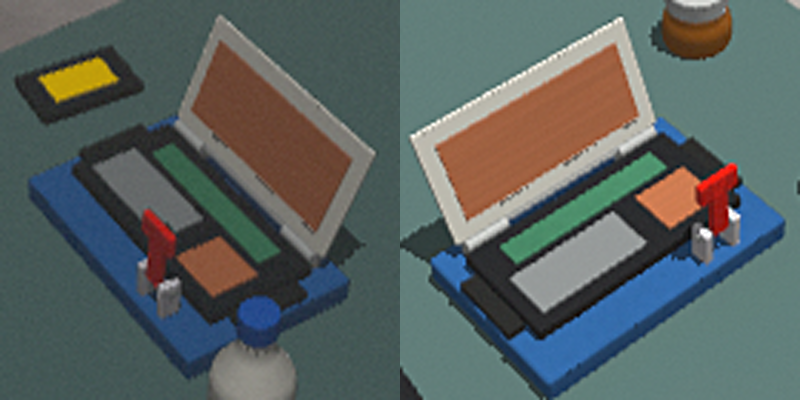

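The crop shows the jig corners and the display's free-edge corners clearly: (220,16) and (375,153) in the left half, (412,136) and (622,18) in the right half. Clamp tip is about (157,215) left and (718,170) right.

```bash
python3 - <<'E'
from h import *
A=lambda x,y:(285+x*130/400-.5+.16,135+y*130/400-.34); B=lambda x,y:(210+(x-400)*.35-.34,170+y*.35-.34)
T=lambda n,a,b:print(n,*[np.round(v,1) for v in tri(A(*a),B(*b))])
T("FL",(28,182),(548,383));T("FR",(185,362),(785,222))
T("edgeL",(220,16),(412,136));T("edgeR",(375,153),(622,18));T("tip",(157,222),(717,175))
print("RR",cast("scene",*A(350,283),20),"RL",cast("side",*B(432,257),20))
P=[cast("scene",*A(28,182),20),cast("side",*B(548,383),20),cast("scene",*A(185,362),20),cast("side",*B(785,222),20)]
print(np.round(P,1))
import cv2
for nm,n,z,lo,hi in(("jar","side",50,None,None),):pass
for f in("scene","side"):
    h=cv2.cvtColor(cv2.imread(f"pics/{f}0.png"),cv2.COLOR_BGR2HSV)
    m=cv2.inRange(h,(105,150,60),(125,255,255)); k,l,s,c=cv2.connectedComponentsWithStats(m)
    for i in range(1,k):
        if 30<s[i,4]<400: print(f,"blue",s[i],cast(f,*c[i],125).round())
print("batt",cast("side",194,302,10),"jar",cast("scene",454,231,50),cast("side",313,166,50))
E
```

```text
FL [464.2   0.6  17.5] 0.9
FR [650.1  -9.   18.8] 1.0
edgeL [485.2 139.5 104.7] 0.9
edgeR [642.6 133.  104.9] 1.8
tip [602.1   4.1  89.3] 0.8
RR [658.80336359 112.88158192  20.        ] RL [470.70009167 121.55932815  20.        ]
[[ 4.667e+02 -1.200e+00  2.000e+01]
 [ 4.634e+02 -3.000e-01  2.000e+01]
 [ 6.507e+02 -9.100e+00  2.000e+01]
 [ 6.492e+02 -1.020e+01  2.000e+01]]
side blue [371 183  14  14 162] [716. -18. 125.]
side blue [299 211  11  10  46] [583.  24. 125.]
side blue [249 226  36  23  49] [510.  30. 125.]
batt [387.76811686  86.26826192  10.        ] jar [744.321779   167.05670106  50.        ] [739.47870162 167.51771263  50.        ]
```

Measurements agree with the sizes given: the jig centre is at about (561,59) with yaw -2.8°, the edge radius comes out at 82 mm (81 given), the display is at about 2.0 rad and the clamp is about upright. I'll push the display along its arc now.

```bash
cat >>h.py <<'E'
O=np.array([561.3,59.05]); yaw=-0.049
ex=np.array([np.cos(yaw),np.sin(yaw)]); ey=np.array([-ex[1],ex[0]])
W=lambda x,y,z: np.r_[O+x*ex+y*ey,z]
def tool(s): # tool y along s*jig x, tool z down
    y=np.r_[s*ex,0]; z=np.array([0,0,-1.]); return quat(np.c_[np.cross(y,z),y,z])
def st(m=""):
    d=read_ee_pos()[:2]-O; print(m,"t%.1f jig"%read_t(),np.round([d@ex,d@ey,read_ee_pos()[2]],1),"F",np.round(read_contact_force(),1))
E
python3 - <<'E'
from h import *
import cv2
c=[(abs(np.array(solve_ik(W(0,120,160),tool(s)))-read_q()).max(),s) for s in(1,-1) if solve_ik(W(0,120,160),tool(s)) is not None]
print(c); s=min(c)[1]; open("s","w").write(str(s)); Q=tool(s)
close(); reach(W(0,120,190),Q); st("above")
movel(W(0,120,85),150); st()
def pt(th):
    u=np.array([-np.cos(th),np.sin(th)]); n=np.array([np.sin(th),np.cos(th)])
    p=np.array([42,31])+((81*u+3.5*n-[0,22]) if th>np.pi/2 else (59*u+5*n))
    return W(0,p[0]+11,p[1])
for th in np.arange(2.1,1.19,-.15):
    hit=movel(pt(th),60,force_limit=15); st("%.2f %s"%(th,hit))
    if hit: break
for n in("scene","side"): cv2.imwrite(f"pics/{n}1.png",capture(n)[:,:,::-1])
a=cv2.imread("pics/scene1.png")[85:285,250:450]; b=cv2.imread("pics/side1.png")[130:330,180:380]
cv2.imwrite("pics/c1.png",cv2.resize(np.hstack([a,b]),(800,400),interpolation=2))
E
```

```text
[(np.float64(0.9079163401641728), 1)]
above t2.8 jig [ -0.3 121.  190.2] F [ 0.5 -0.4  0. ]
 t3.7 jig [  0.5 120.4  86.3] F [ 0.3 -0.1  0.9]
2.10 False t4.2 jig [ 0.  96.5 77.1] F [-0.4  0.1 -0.3]
1.95 False t4.6 jig [ 0.3 86.  83.6] F [0.  0.4 0.2]
1.80 False t4.9 jig [ 0.1 74.3 87.3] F [ 0.1 -0.  -0. ]
1.65 False t5.3 jig [ 0.1 62.3 89.6] F [ 0.1 -0.2  0.2]
1.50 False t5.6 jig [ 0.  53.3 90.2] F [ 0.3 -0.1  0.1]
1.35 False t5.9 jig [-0.  44.4 89.6] F [-0.4 -0.   0.4]
1.20 False t6.2 jig [-0.  35.7 87.7] F [ 1.  -0.3  0.8]
```

View pics/c1.png

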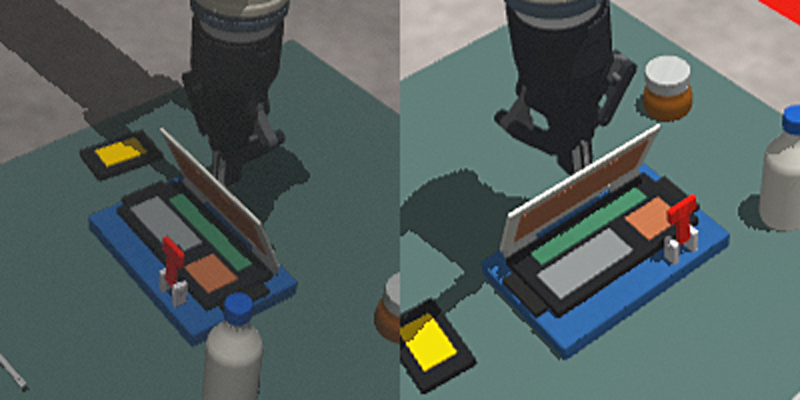

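The fingers are behind the display, on its outer face. It has turned to just past upright, and nothing else has moved. I'll continue down the arc and press.

```bash
python3 - <<'E'
from h import *
import cv2
for th in np.arange(1.05,0.1,-.15):
    u=np.array([-np.cos(th),np.sin(th)]); n=np.array([np.sin(th),np.cos(th)])
    p=np.array([42,31])+57*u+5*n
    hit=movel(W(0,p[0]+11,p[1]),60,force_limit=15); st("%.2f %s"%(th,hit))
    if hit: break
else:
    print(movel(W(0,-6,31),25,force_limit=10)); st("press"); pause(.4); st()
    movel(W(0,-6,130),150); st()
    for n in("scene","side"): cv2.imwrite(f"pics/{n}2.png",capture(n)[:,:,::-1])
    a=cv2.imread("pics/scene2.png")[85:285,250:450]; b=cv2.imread("pics/side2.png")[130:330,180:380]
    cv2.imwrite("pics/c2.png",cv2.resize(np.hstack([a,b]),(800,400),interpolation=2))
E
```

```text
1.05 False t6.6 jig [-0.2 28.5 82.4] F [ 0.5 -0.4  0.5]
0.90 False t6.9 jig [-0.2 21.  78.3] F [0.3 0.4 0.3]
0.75 False t7.2 jig [-0.2 14.2 73. ] F [-0.2  0.2  0.6]
0.60 False t7.5 jig [-0.3  8.4 66.7] F [ 0.5 -0.9  0.4]
0.45 False t7.7 jig [-0.3  3.5 59.6] F [ 0.   0.3 -0.5]
0.30 False t8.0 jig [-0.4 -0.2 51.9] F [ 0.3  0.2 -0.2]
0.15 False t8.3 jig [-0.4 -2.8 43.7] F [ 0.3 -0.   0.9]
True
press t8.8 jig [ 0.5 -4.5 36.2] F [-1.  -0.   6.1]
 t9.2 jig [ 0.5 -4.5 36.3] F [-0.2  0.9  5.6]
 t9.9 jig [ -0.5  -6.1 128.6] F [ 1.2 -0.  -0.2]
```

View pics/c2.png

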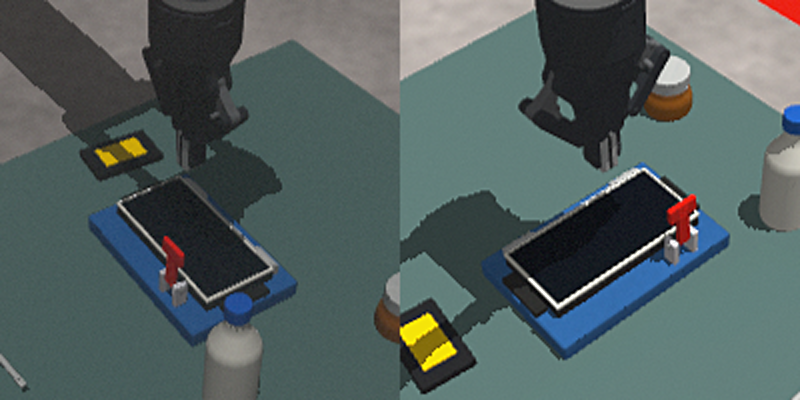

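The display lies flat and closed: the press stopped hard at 36.2 mm, against the 36 mm expected. The clamp is still upright, so it's next.

```bash
python3 - <<'E'
from h import *
import cv2
movel(W(0,-6,150)); movel(W(45,-100,150)); movel(W(45,-100,70)); st("beside")
ok=True
for th in np.r_[1.9,np.arange(1.65,0.1,-.15)]:
    u=np.array([np.cos(th),np.sin(th)]); n=np.array([-np.sin(th),np.cos(th)])
    p=np.array([-53,40])+((45*u+6*n-[0,10]) if th>np.pi/2 else 35*u+6*n)
    hit=movel(W(45,p[0]-11,p[1]),60,force_limit=15); st("%.2f %s"%(th,hit))
    if hit: ok=False; break
if ok:
    print(movel(W(45,-24,40),25,force_limit=12)); st("press"); pause(.4); st()
    movel(W(45,-26,150),150); st()
for n in("scene","side"): cv2.imwrite(f"pics/{n}3.png",capture(n)[:,:,::-1])
a=cv2.imread("pics/scene3.png")[85:285,250:450]; b=cv2.imread("pics/side3.png")[130:330,180:380]
cv2.imwrite("pics/c3.png",cv2.resize(np.hstack([a,b]),(800,400),interpolation=2))
E
```

```text
beside t11.8 jig [ 45.4 -99.7  71. ] F [ 0.1 -0.2  0.2]
1.90 False t12.3 jig [ 45.2 -83.7  71.2] F [-0.9  0.5  0.1]
1.65 False t12.6 jig [ 45.2 -73.2  74.7] F [-0.2  0.3 -0.2]
1.50 False t12.9 jig [ 45.  -67.2  75.4] F [-0.5  0.7 -1.1]
1.35 False t13.1 jig [ 45.  -61.9  75.4] F [ 0.5  0.2 -0.5]
1.20 False t13.4 jig [ 45.  -56.5  74.7] F [ 0.5 -0.8  0.8]
1.05 False t13.6 jig [ 44.9 -51.4  73.2] F [ 0.1 -0.4 -0.3]
0.90 False t13.9 jig [ 44.9 -46.6  70.9] F [ 0.2 -0.6 -0.2]
0.75 False t14.1 jig [ 44.8 -42.1  67.9] F [ 0.  -0.2 -1.1]
0.60 False t14.4 jig [ 44.8 -38.2  64.3] F [-0.1  0.4 -0.5]
0.45 False t14.6 jig [ 44.8 -34.8  60.2] F [ 0.4 -0.2 -1.1]
0.30 False t14.9 jig [ 44.8 -32.1  55.5] F [0.2 0.9 0.3]
0.15 False t15.1 jig [ 44.8 -30.2  50.6] F [ 0.9  0.3 -0.7]
True
press t15.5 jig [ 45.5 -27.4  46. ] F [-2.8 -0.2  6.8]
 t15.9 jig [ 45.5 -27.4  46. ] F [-0.6 -0.4  6.3]
 t16.7 jig [ 44.5 -26.  148.4] F [-0.3 -0.1 -0.2]
```

View pics/c3.png

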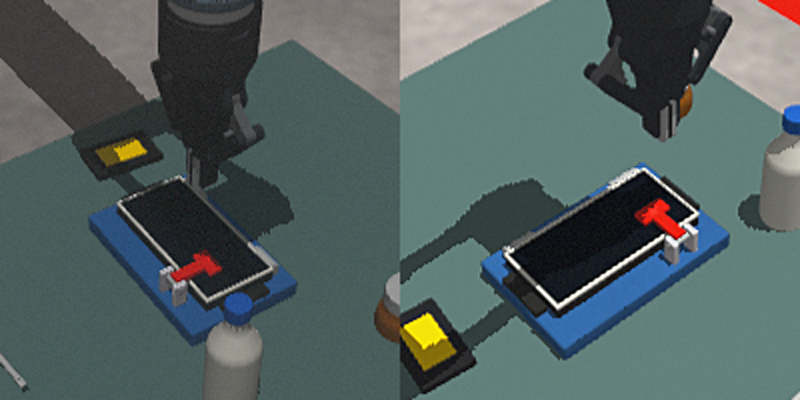

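The clamp lies flat across the glass. The press stopped hard at 46.0 mm, the home height, and the arm is clear with the bystanders where they were.

```bash
python3 - <<'E'
from h import *
movel(W(45,-26,220)); st(); pause(.3); print(job_done())
E
```

```text
t17.5 jig [ 44.8 -26.  219. ] F [ 0.3  0.1 -0.1]
the job is handed in; nothing more can be done
None
```

I pushed and pressed the display closed, then pushed the clamp down onto it, and handed the job in at about 18 s of the 64 s allowed; both presses stopped at the expected heights, the loose items in the last pictures looked unmoved, the arm finished clear, and the hand-in returned no verdict.

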